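# Clear the test bench: discard the used cassette, file the sample vials by cap colour

## Robot

A 6-joint arm with a two-finger parallel gripper is mounted at the origin on the work surface. World frame = base frame: x ahead of the robot, y to its left, z up, the work surface at z = 0. Lengths are in m, angles in rad, forces in N, time in s.
With the tool pointing down it reaches from about 0.375 to 0.9 m from the base axis. Payload 3.1 kg.
Tool frame: the origin (TCP) lies midway between the tips of the shut fingers; the grasp point (between the pads) lies 19 mm behind it (env.grasp_offset is the z of the grasp point in the tool frame, in m); z points along the fingers, y is the line along which they close (so a half turn about z gives the same grasp; the last joint's range is limited). The gripper opens to 85 mm and grips with 20 to 120 N. Pads are 22 mm wide; open, the fingers measure 114 mm over their backs; the gripper's body (76 mm by 85 mm) begins 54 mm behind the grasp point. The pads swing forward as they close: fully open they stand 13 mm farther back than shut.
Start: joints at [0.922, 0.527, 1.433, -0, 1.181, -0.178], TCP at [0.283, 0.557, 0.231] pointing down, gripper open.
Joint ranges: [-3.08, 3.08], [-0.75, 2.2], [0.22, 2.44], [-1.43, 4.57], [0, 2.65], [-2.85, 2.85]. Speed limits (rad/s): [2.79, 2.79, 3.14, 3.14, 3.14, 3.14].

## Interface

Orientations are given as a unit quaternion [x, y, z, w].
In Python, from station import env, snapshot, camera_params, ticket gives the robot as it stands.
- The arm moves only by the tool arm_command, never from a script. Its argument "commands" is a list of rows, each a list of 6 numbers: the shift along the tool's x, y, z in units of 60 mm (1.0 is 60 mm), then the turn, a rotation vector about the tool's x, y, z in units of 5 degrees (1.0 is 5 degrees). A call has 1 to 8 rows; each row shifts and turns the commanded pose from where the row before left it, along the tool's axes as they then stand; what a row does not reach is not made up. A row lasts 1/8 s, in which the tool goes at most 62.5 mm and 10.7 degrees, less where a joint would pass 70% of its speed; a pose out of reach is approached as far as the arm can. A call is refused whole if a number of a shift passes 1 or a number of a turn 1, either way. A call with a gripper value outside its range is refused whole. "claw" is the opening, from 0 (shut) to 1 (fully open), set as the call begins (left out, the last holds). The fingers move at their own pace and stop on an object; the grip force is fixed at half the most. Time passes only in rows, so rows that do not move let the fingers close. It gives the time, the measured TCP pose, the force, the opening and the grip force at its end, in the units of the state.
- env.state(): the state, without advancing time (a new reading comes with each control period).
- snapshot(name): name is "scene" or "top" or "wrist"; returns the picture (420x560x3 uint8, red, green, blue); there is no depth.
- camera_params(name): a dict with "fx", "fy", "cx", "cy" (pixels), "xyz" and "orientation" of the camera in the world. Camera axes: x right, y up, looking along -z (the intrinsics and any distortion apply to the point x, -y, -z); pixel columns grow to the right and rows downward; lengths in m; the calibration is good to about 2 mm. A picture is of the moment at which its call begins: read the wrist's pose just before it. camera_params takes no time and is no camera call; for the wrist camera it gives the pose at the moment of the call.
- ticket.job_done(): hands the job in; it is judged then, once.
The state is a dict: "clock": time; "joint_pos": joint angles; "joint_vel": joint speeds; "joint_efforts": joint torques, N m; "eef_pos": TCP position; "ee_rot": TCP orientation; "force": force on the tool from outside, world axes, zero at the start; "moment": the same for the moment, N m; "opening": finger opening in m; "finger_force": force on a finger pad.
Only numpy, scipy, OpenCV 4.12 (cv2) and the standard library are available. Lean on these libraries where they do the work, as an engineer would, in place of code of your own. Each camera call takes 0.05 s, during which the arm holds its last target. There are 200 camera calls.

## Task

First, before you move any vial, lay the used test cassette flat and face up in the yellow discard tub. Then file the four sample vials: red-capped ones in the tray with the red floor and blue-capped ones in the tray with the blue floor, one vial standing upright in each compartment. Do not knock any vial over, and leave the dropper bottle and the pipette where they are.

Things in the scene. Friction and masses are not known exactly. Their poses are not given: they have to be found in the camera images.
- vial_red_1: sample vial standing upright on the bench, red screw cap on a pale body with a white label; a round cylinder 75 mm tall, body 28 mm diameter, cap 30 mm diameter (the top 18 mm); about 35 g. Origin: centre of its underside, z up its axis. The two red vials are alike. It can be gripped by its cap from above.
- vial_red_2: sample vial standing upright on the bench, red screw cap on a pale body with a white label; a round cylinder 75 mm tall, body 28 mm diameter, cap 30 mm diameter (the top 18 mm); about 35 g. Origin: centre of its underside, z up its axis. The two red vials are alike. It can be gripped by its cap from above.
- vial_blue_1: sample vial standing upright on the bench, blue screw cap on a pale body with a white label; a round cylinder 75 mm tall, body 28 mm diameter, cap 30 mm diameter (the top 18 mm); about 35 g. Origin: centre of its underside, z up its axis. The two blue vials are alike. It can be gripped by its cap from above.
- vial_blue_2: sample vial standing upright on the bench, blue screw cap on a pale body with a white label; a round cylinder 75 mm tall, body 28 mm diameter, cap 30 mm diameter (the top 18 mm); about 35 g. Origin: centre of its underside, z up its axis. The two blue vials are alike. It can be gripped by its cap from above.
- cassette: used rapid-test cassette, a flat white plastic bar 70 mm (its x) by 22 mm (its y) by 6 mm thick, green at its +x end, with a pink window and a small brown round well on its upper face; lies face up on the bench; about 15 g. Origin: centre of its underside, z up out of its face. Grip it across its 22 mm width.
- tray_red: black tray fixed to the bench, red floor and red outer long sides; 66 mm (its x) by 126 mm (its y) by 30 mm high, walls and floor 4 mm thick. A cross wall as high as the rim splits it into two compartments along its y, each 58 mm (x) by 57 mm (y) inside, centred at y = -30.5 and +30.5 mm. Origin: centre of its underside on the bench, z up. Yaw within 0.4 rad of the world axes.
- tray_blue: black tray fixed to the bench, blue floor and blue outer long sides; 66 mm (its x) by 126 mm (its y) by 30 mm high, walls and floor 4 mm thick. A cross wall as high as the rim splits it into two compartments along its y, each 58 mm (x) by 57 mm (y) inside, centred at y = -30.5 and +30.5 mm. Origin: centre of its underside on the bench, z up. Yaw within 0.4 rad of the world axes.
- tub: yellow open discard tub, fixed to the bench; outside 140 mm (its x) by 160 mm (its y) by 35 mm high, walls and floor 4 mm thick, flat inside. Origin: centre of its underside on the bench, z up. Yaw within 0.4 rad of the world axes.
- dropper: bystander, loose: small white reagent dropper bottle with a pink cap, 25 mm diameter, 66 mm tall, standing beyond the work. Origin: centre of its underside.
- pipette: bystander, loose: grey and white micropipette lying on the bench pointing away from the robot (about 280 mm long along its x, 26 mm wide, 24 mm high). Origin: on its underside near its middle.
Things that resemble listed ones, but are neither listed nor needed, are in the scene too. Leave any orange look-alike of the vial_red_1 alone.

How it is judged:
On the way:
1. the used cassette lies face up and flat in the yellow tub, let go, while all four vials are still within 30 mm of where they started (x of cassette in the frame of tub between -0.06 and 0.06 m and y of cassette in the frame of tub between -0.07 and 0.07 m and z of cassette in the frame of tub between 0 and 0.009 m and angle between cassette's own z axis and vertical below 0.15 rad and linear speed of cassette below 0.02 m/s and contact force between the fingers and cassette below 0.05 N and distance of each of vial_red_1, vial_red_2, vial_blue_1, vial_blue_2 from where it was at the start of the episode below 0.03 m), for 0.2 s.
At the end, for the whole second after the job is handed in: Cassette flat (0.15 rad) and face up on the floor of the yellow tub; red-capped vials upright (0.12 rad) on the floor of the red tray, one per compartment, blue-capped likewise in the blue tray, anywhere inside a compartment, either of a colour in either; all at rest, released (x of cassette in the frame of tub between -0.06 and 0.06 m and y of cassette in the frame of tub between -0.07 and 0.07 m and z of cassette in the frame of tub between 0 and 0.009 m and angle between cassette's own z axis and vertical below 0.15 rad and linear speed of cassette below 0.02 m/s and ((y of vial_red_1 in the frame of tray_red between 0.012 and 0.049 m and x of vial_red_1 in the frame of tray_red between -0.018 and 0.018 m and z of each of vial_red_1, vial_red_2 in the frame of tray_red below 0.009 m and angle between each of vial_red_1, vial_red_2's own z axis and vertical below 0.12 rad and linear speed of each of vial_red_1, vial_red_2 below 0.02 m/s and y of vial_red_2 in the frame of tray_red between -0.049 and -0.012 m and x of vial_red_2 in the frame of tray_red between -0.018 and 0.018 m) or (y of vial_red_1 in the frame of tray_red between -0.049 and -0.012 m and x of vial_red_1 in the frame of tray_red between -0.018 and 0.018 m and z of each of vial_red_1, vial_red_2 in the frame of tray_red below 0.009 m and angle between each of vial_red_1, vial_red_2's own z axis and vertical below 0.12 rad and linear speed of each of vial_red_1, vial_red_2 below 0.02 m/s and y of vial_red_2 in the frame of tray_red between 0.012 and 0.049 m and x of vial_red_2 in the frame of tray_red between -0.018 and 0.018 m)) and ((y of vial_blue_1 in the frame of tray_blue between 0.012 and 0.049 m and x of vial_blue_1 in the frame of tray_blue between -0.018 and 0.018 m and z of each of vial_blue_1, vial_blue_2 in the frame of tray_blue below 0.009 m and angle between each of vial_blue_1, vial_blue_2's own z axis and vertical below 0.12 rad and linear speed of each of vial_blue_1, vial_blue_2 below 0.02 m/s and y of vial_blue_2 in the frame of tray_blue between -0.049 and -0.012 m and x of vial_blue_2 in the frame of tray_blue between -0.018 and 0.018 m) or (y of vial_blue_1 in the frame of tray_blue between -0.049 and -0.012 m and x of vial_blue_1 in the frame of tray_blue between -0.018 and 0.018 m and z of each of vial_blue_1, vial_blue_2 in the frame of tray_blue below 0.009 m and angle between each of vial_blue_1, vial_blue_2's own z axis and vertical below 0.12 rad and linear speed of each of vial_blue_1, vial_blue_2 below 0.02 m/s and y of vial_blue_2 in the frame of tray_blue between 0.012 and 0.049 m and x of vial_blue_2 in the frame of tray_blue between -0.018 and 0.018 m))); the robot touches nothing.
It fails at once if a vial is knocked over (tilted more than 0.9 rad) (angle between any of vial_red_1, vial_red_2, vial_blue_1, vial_blue_2's own z axis and vertical above 0.9 rad).
It fails at once if the dropper bottle or the pipette is moved more than 25 mm (distance of any of dropper, pipette from where it was at the start of the episode above 0.025 m).
It also fails if it takes over 118 s, if anything falls off the work surface, if the arm or the gripper's body presses on something with over 40 N, if the wrist force passes 120 N, or if a joint passes its speed limit or range.

## Working session

There is one attempt and no reset: what is moved stays moved. The work goes in short steps, Python scripts to look and compute and a tool call to move; the robot and the scene stay as the last step left them, time stands still between calls to the robot, and variables do not carry over. Pictures are saved under pics/ and viewed, at most 14 in all, crops included, and the job is handed in when it is done.

Besides the shell and the picture viewer there is one more tool, called after "Request:" by a JSON object that holds its "op" and its "data", one argument or row to a line. arm_command: Moves the arm, as the interface text tells. Its arguments: {"type":"object","properties":{"commands":{"type":"array"},"claw":{"type":"number"}},"required":["commands"]}

```bash
ls; mkdir -p pics; python3 - <<'E'
from station import env,snapshot,camera_params
import cv2,numpy as np
for n in("scene","top"):
    print(n,camera_params(n)); im=snapshot(n); np.save(f'pics/{n}.npy',im); cv2.imwrite(f'pics/{n}.png',im[:,:,::-1])
print(env.state(),env.grasp_offset, camera_params("wrist"))
E
```

```text
pics
scene {'fx': 454.4107108585499, 'fy': 454.4107108585499, 'cx': 276.2099369873964, 'cy': 201.10727720162626, 'xyz': array([0.99270956, 0.37218698, 0.91083475]), 'orientation': array([0.12161851, 0.26156815, 0.87847455, 0.38088517])}
top {'fx': 511.5799175542557, 'fy': 511.5799175542557, 'cx': 283.4946124699754, 'cy': 215.52319796733994, 'xyz': array([ 0.43495657, -0.0142406 ,  1.18791288]), 'orientation': array([-0.05084645,  0.03578333,  0.70639291, -0.70508386])}
{'clock': 0.1, 'joint_pos': array([ 9.22530701e-01,  5.28382560e-01,  1.43378112e+00,  1.72755956e-05,
        1.18139185e+00, -1.78526216e-01]), 'joint_vel': array([-8.61255513e-04, -2.58020299e-03, -1.72647830e-03,  1.01623444e-03,
        9.01422153e-04,  4.51278021e-05]), 'joint_efforts': array([-5.58885713e-04, -4.43302739e+01, -1.78586054e+01, -2.75788161e-04,
        3.77730990e-03, -1.52431301e-05]), 'eef_pos': array([0.28249789, 0.55679073, 0.23042351]), 'ee_rot': array([ 2.32719354e-01,  9.72543438e-01, -8.95555614e-04, -4.01580205e-04]), 'force': array([ 0.09117134, -0.54756408,  0.09631068]), 'moment': array([-0.02927108, -0.0009843 , -0.00390827]), 'finger_force': 0.0, 'opening': 0.08517670658902547} -0.0187 {'fx': 330.26212052546475, 'fy': 330.26212052546475, 'cx': 285.9711602930996, 'cy': 207.70298640792544, 'xyz': array([0.22201694, 0.58781094, 0.37116562]), 'orientation': array([-0.11861465, -0.0708799 ,  0.51858215,  0.84378858])}
```

View pics/top.png

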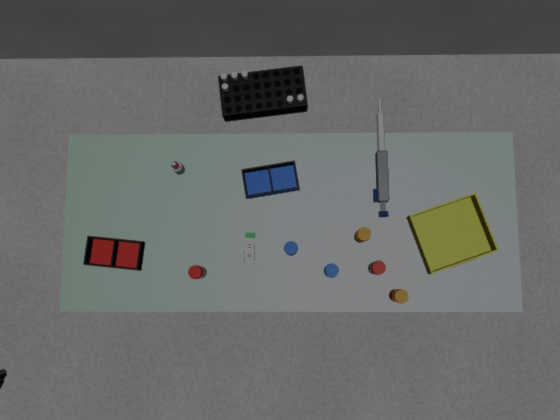

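View pics/scene.png

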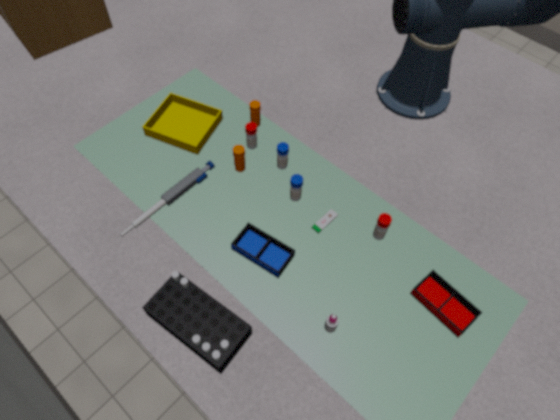

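The top view shows these things:
- **Red caps:** (196,272) and (379,268).
- **Orange look-alikes:** (364,235) and (401,297). Not to be touched.
- **Blue caps:** (291,248) and (332,271).
- **Cassette:** (250,248), with its green end up at (250,235).
- **Trays and tub:** red tray (115,253), blue tray (271,180), yellow tub (452,234).
- **Bystanders:** dropper (177,167) and pipette (382,160). The rack at (263,93) isn't needed.

The scene view agrees with this. Next I'll measure positions.

```bash
cat > h.py <<'E'
import numpy as np,cv2
from scipy.spatial.transform import Rotation as R
def ray(p,uv):
    uv=np.atleast_2d(np.asarray(uv,float))
    d=np.c_[(uv[:,0]-p['cx'])/p['fx'],-(uv[:,1]-p['cy'])/p['fy'],-np.ones(len(uv))]
    return R.from_quat(p['orientation']).apply(d)
def plane(p,uv,z):
    d=ray(p,uv); return p['xyz']+d*((z-p['xyz'][2])/d[:,2])[:,None]
def pix(p,X):
    c=R.from_quat(p['orientation']).inv().apply(np.atleast_2d(X)-p['xyz'])
    return np.c_[p['cx']-p['fx']*c[:,0]/c[:,2],p['cy']+p['fy']*c[:,1]/c[:,2]]
def tri(p,a,q,b):
    d,e=ray(p,a)[0],ray(q,b)[0]; A=np.c_[d,-e]
    s=np.linalg.lstsq(A,q['xyz']-p['xyz'],rcond=None)[0]
    P,Q=p['xyz']+s[0]*d,q['xyz']+s[1]*e
    return (P+Q)/2,np.linalg.norm(P-Q)
HUE={'red':[(0,5),(174,180)],'orange':[(8,20)],'yellow':[(24,34)],'blue':[(105,125)],'green':[(55,85)]}
def mask(im,c,smin=140,vmin=50):
    h=cv2.cvtColor(im,cv2.COLOR_RGB2HSV); m=0
    for a,b in HUE[c]: m=m|cv2.inRange(h,(a,smin,vmin),(b,255,255))
    return m
def blobs(m,amin=25):
    n,l,s,c=cv2.connectedComponentsWithStats(m)
    out=[]
    for i in range(1,n):
        if s[i,4]>=amin:
            pts=np.argwhere(l==i)[:,::-1].astype(np.float32)
            out.append((int(s[i,4]),c[i],cv2.minAreaRect(pts)))
    return sorted(out,key=lambda b:-b[0])
E
python3 - <<'E'
from h import *; from station import camera_params
np.set_printoptions(precision=3,suppress=True)
for n in('top','scene'):
    p=camera_params(n); im=np.load(f'pics/{n}.npy')
    for c in HUE:
        for a,ce,r in blobs(mask(im,c)):
            z={'red':.075,'blue':.075,'orange':.075,'yellow':.035,'green':.006}[c]
            if a>350: z=.035 if c=='yellow' else .004
            print(n,c,a,ce.round(1),np.round(r[0],1),np.round(r[1],1),round(r[2],1),'xy@z',z,plane(p,r[0],z)[0][:2], plane(p,cv2.boxPoints(r),z)[:,:2].round(3).tolist() if n=='top' and a>350 else '')
E
```

```text
top red 543 [101.4 251.7] [101.4 251.6] [21.3 25.8] 7.6 xy@z 0.004 [0.498 0.435] [[0.471, 0.463], [0.531, 0.458], [0.524, 0.408], [0.465, 0.413]]
top red 542 [127.  254.3] [127.1 254.4] [21.2 25.9] 8.1 xy@z 0.004 [0.491 0.375] [[0.465, 0.403], [0.524, 0.397], [0.517, 0.347], [0.458, 0.353]]
top red 147 [195.4 271.8] [195.5 272. ] [12. 13.] 90.0 xy@z 0.075 [0.449 0.201] 
top red 139 [377.5 267.3] [377.5 267.5] [11. 13.] 90.0 xy@z 0.075 [ 0.459 -0.193] 
top orange 159 [398.9 295.6] [399.  295.4] [15.6 12.3] 21.8 xy@z 0.075 [ 0.399 -0.238] 
top orange 153 [362.1 234.6] [362.  234.5] [13. 14.] 90.0 xy@z 0.075 [ 0.53  -0.161] 
top yellow 1569 [462.9 225.8] [452.8 232.9] [60.8 71.8] 70.2 xy@z 0.035 [ 0.537 -0.37 ] [[0.574, -0.273], [0.629, -0.426], [0.499, -0.466], [0.446, -0.314]]
top blue 552 [257.2 181.5] [257.3 181.5] [22.5 24.3] 80.5 xy@z 0.004 [0.662 0.073] [[0.684, 0.106], [0.693, 0.049], [0.64, 0.04], [0.631, 0.096]]
top blue 542 [283.  177.1] [283.  177.2] [22.5 24. ] 80.5 xy@z 0.004 [0.672 0.012] [[0.694, 0.044], [0.703, -0.012], [0.65, -0.02], [0.641, 0.035]]
top blue 122 [290.6
[... 641 characters left out ...]
 -0.984] 
scene orange 229 [238.8 156.9] [238.  157.5] [25. 10.] 90.0 xy@z 0.075 [ 0.55  -0.145] 
scene orange 185 [254.7 111.2] [254.5 112.5] [23.  9.] 90.0 xy@z 0.075 [ 0.419 -0.219] 
scene yellow 2767 [182.8 122.5] [182.  121.7] [70.  48.7] 20.6 xy@z 0.035 [ 0.546 -0.36 ] 
scene blue 1271 [262.  251.2] [261.1 250.5] [54.3 26.2] 31.6 xy@z 0.004 [0.663 0.038] 
scene blue 122 [296.2 180.7] [296.5 181. ] [11. 12.] 0.0 xy@z 0.075 [0.507 0.   ] 
scene blue 105 [282.4 148.4] [282.5 148.5] [11.  9.] 90.0 xy@z 0.075 [ 0.458 -0.087] 
scene blue 35 [200.9 177.6] [200.8 177.8] [ 3.4 10. ] 53.1 xy@z 0.075 [ 0.65  -0.164] 
scene green 26 [316.  228.1] [316. 228.] [7.1 2.8] 45.0 xy@z 0.006 [0.536 0.091]
```

```bash
cat >> h.py <<'E'
def go(x,y,z,yaw=90):
    "tool-axis shift units after turning so tool y stands at yaw deg (world)"
    from station import env
    s=env.state(); M=R.from_quat(s['ee_rot']).as_matrix()
    a=np.degrees(np.arctan2(M[1,1],M[0,1])); turn=-((yaw-a+90)%180-90)/5
    M2=M@R.from_rotvec([0,0,np.radians(turn*5)]).as_matrix()
    d=M2.T@(np.array([x,y,z])-s['eef_pos'])/.06
    print('turn',round(turn,2),'shift',d.round(2),'| tcp',s['eef_pos'].round(4),'yaw',round(a,1),'tilt',M[:2,2].round(3),'open',round(s['opening'],4),'ff',round(s['finger_force'],1),'t',s['clock'])
E
python3 - <<'E'
from h import *; from station import camera_params
np.set_printoptions(precision=3,suppress=True)
im=np.load('pics/top.npy');p=camera_params('top')
h=cv2.cvtColor(im,cv2.COLOR_RGB2HSV)
c=im[225:272,236:266]
cv2.imwrite('pics/cass.png',cv2.resize(c[:,:,::-1],None,fx=12,fy=12,interpolation=cv2.INTER_NEAREST))
w=cv2.inRange(h,(0,0,150),(180,45,255)); m=np.zeros_like(w); m[225:272,236:266]=1
print(h[210,230],h[255,253],h[235,250])
for nm,mm in(('w',w*m),('g',mask(im,'green',80)*m)):
    for b in blobs(mm,8): print(nm,b,plane(p,b[2][0],.006)[0])
go(0.47,0.08,0.25)
E
```

```text
[ 86  14 128] [100   6 127] [ 68 131 113]
g (45, array([249.778, 234.933]), ((249.5, 235.0), (4.0, 9.0), 90.0)) [0.535 0.09  0.006]
turn -5.38 shift [-3.12 -7.95 -0.32] | tcp [0.282 0.557 0.23 ] yaw 63.1 tilt [-0.001 -0.002] open 0.0852 ff 0.0 t 0.1
```

View pics/cass.png

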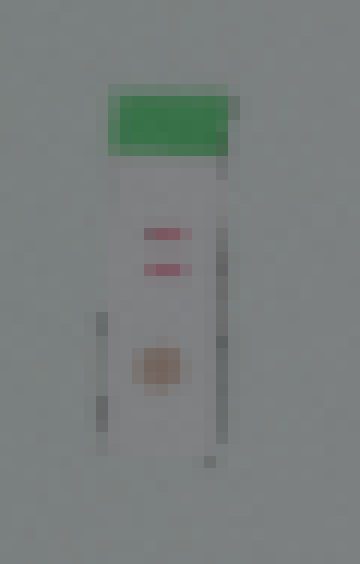

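The crop shows the cassette face up. Its green end is at the top (about (249.6,235)), the well is near (249,255), and it spans rows 233–263, nearly along world x. I'll move above it.

Request:
{"op": "arm_command", "data": {
  "commands": [
    [0,0,0,0,0,-0.9],
    [0,0,0,0,0,-0.9],
    [0,0,0,0,0,-0.9],
    [0,0,0,0,0,-0.9],
    [0,0,0,0,0,-0.9],
    [0,0,0,0,0,-0.9]
  ],
  "claw": 0.6
}}

```text
clock: 0.85
eef_pos: [0.2826, 0.557, 0.2307]
ee_rot: [-0.002, 1.0, -0.0, -0.0]
force: [-0.2, -0.1, -0.3]
opening: 0.0512
finger_force: 0.0
```

Request:
{"op": "arm_command", "data": {
  "commands": [
    [-0.39,-0.9,0,0,0,0],
    [-0.39,-0.9,0,0,0,0],
    [-0.39,-0.9,0,0,0,0],
    [-0.39,-0.9,0,0,0,0],
    [-0.39,-0.9,0,0,0,0],
    [-0.39,-0.9,0,0,0,0],
    [-0.39,-0.9,0,0,0,0],
    [-0.39,-0.9,0,0,0,0]
  ]
}}

```text
clock: 1.85
eef_pos: [0.4711, 0.1238, 0.2312]
ee_rot: [-0.001, 1.0, 0.0, -0.0]
force: [1.2, 0.1, -0.1]
opening: 0.0516
finger_force: 0.0
```

Request:
{"op": "arm_command", "data": {
  "commands": [
    [0,-0.75,0,0,0,0],
    [0,0,0,0,0,0]
  ]
}}

```text
clock: 2.1
eef_pos: [0.4709, 0.0779, 0.231]
ee_rot: [0.002, 1.0, -0.0, -0.0]
force: [-0.6, 0.7, -0.3]
opening: 0.0511
finger_force: 0.0
```

```bash
python3 - <<'E'
from h import *; from station import camera_params,snapshot
np.set_printoptions(precision=4,suppress=True)
t=camera_params('top'); print(plane(t,[[249.6,235],[248.8,262],[249.2,247.4]],.006)[:,:2])
p=camera_params('wrist'); im=snapshot('wrist'); np.save('pics/w1.npy',im); cv2.imwrite('pics/w1.png',im[:,:,::-1])
import pickle; pickle.dump(p,open('pics/w1.pkl','wb'))
go(.507,.087,.15)
for c in('green','blue','red'):
    for b in blobs(mask(im,c,80),60): print(c,b,plane(p,b[2][0],.006)[0],plane(p,b[2][0],.075)[0])
E
```

```text
[[0.5353 0.0897]
 [0.4729 0.091 ]
 [0.5066 0.0904]]
turn -0.02 shift [-0.61  0.12  1.35] | tcp [0.4706 0.0795 0.231 ] yaw 89.9 tilt [-0.001  0.001] open 0.0513 ff 0.0 t 2.15
green (185, array([296.1459, 231.5568]), ((296.0, 231.5), (9.0, 18.0), 90.0)) [0.5355 0.0883 0.006 ] [0.5105 0.0863 0.075 ]
blue (1242, array([283.0322, 327.0966]), ((282.7658996582031, 327.22833251953125), (28.510725021362305, 44.47673034667969), 81.25383758544922)) [0.6657 0.072  0.006 ] [0.6161 0.0731 0.075 ]
blue (1091, array([102.2777, 171.033 ]), ((102.60000610351562, 171.30001831054688), (33.203914642333984, 40.16092300415039), 71.56504821777344)) [ 0.4636 -0.1281  0.006 ] [ 0.4521 -0.0893  0.075 ]
blue (1061, array([237.0481, 334.509 ]), ((236.30807495117188, 334.05377197265625), (28.283578872680664, 40.546390533447266), 81.46923065185547)) [0.6758 0.012  0.006 ] [0.6243 0.0244 0.075 ]
blue (902, array([200.8891, 220.5521]), ((200.75001525878906, 220.25001525878906), (31.11269760131836, 34.64822769165039), 45.0)) [ 0.5213 -0.0226  0.006 ] [ 0.499  -0.0037  0.075 ]
blue (855, array([264.4713, 306.786 ]), (
[... 380 characters left out ...]
(38.5, 273.5), (13.0, 19.0), 90.0)) [ 0.5891 -0.2259  0.006 ] [ 0.554  -0.1686  0.075 ]
red (1236, array([546.5494, 196.7176]), ((543.4999389648438, 194.49998474121094), (48.99999237060547, 30.999996185302734), 90.0)) [0.4916 0.3694 0.006 ] [0.4749 0.3144 0.075 ]
red (1043, array([420.7967, 166.4679]), ((421.0, 166.5), (33.0, 38.0), 90.0)) [0.4593 0.2268 0.006 ] [0.4486 0.1987 0.075 ]
red (513, array([  8.117 , 177.9766]), ((9.5, 177.5), (31.0, 19.0), 90.0)) [ 0.4703 -0.2339  0.006 ] [ 0.4576 -0.1751  0.075 ]
red (60, array([546.4167, 165.65  ]), ((545.5438842773438, 165.5835723876953), (27.270387649536133, 2.198380470275879), 6.009005546569824)) [0.4586 0.3648 0.006 ] [0.4481 0.3106 0.075 ]
```

View pics/w1.png

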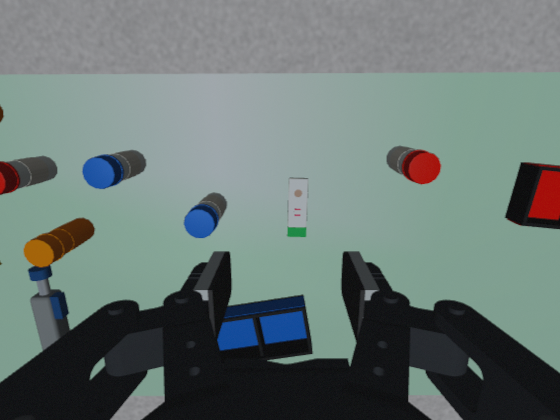

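The wrist view shows the cassette between columns 288 and 307 and rows 178 and 236, with the green end at (296,231). It agrees with the top view to within 2 mm, giving a centre of about (0.506, 0.089) and yaw of about 0. I'll descend.

Request:
{"op": "arm_command", "data": {
  "commands": [
    [-0.59,0.16,0.5,0,0,0],
    [0,0,0.9,0,0,0],
    [0,0,0.9,0,0,0],
    [0,0,0.9,0,0,0],
    [0,0,0.3,0,0,0],
    [0,0,0.2,0,0,0],
    [0,0,0.08,0,0,0],
    [0,0,0,0,0,0]
  ]
}}

```text
clock: 3.15
eef_pos: [0.5066, 0.0906, 0.005]
ee_rot: [-0.001, 1.0, 0.0, 0.001]
force: [0.7, -0.4, -0.6]
opening: 0.051
finger_force: 0.0
```

Request:
{"op": "arm_command", "data": {
  "commands": [
    [0,0,0,0,0,0],
    [0,0,0,0,0,0],
    [0,0,0,0,0,0],
    [0,0,0,0,0,0],
    [0,0,0,0,0,0]
  ],
  "claw": 0.0
}}

```text
clock: 3.78
eef_pos: [0.5074, 0.0901, 0.0061]
ee_rot: [-0.001, 1.0, -0.0, 0.002]
force: [0.2, 0.6, 6.8]
opening: 0.0003
finger_force: 3.7
```

The fingers closed over the cassette, so the tips were too high. I'll reopen, raise and look again.

Request:
{"op": "arm_command", "data": {
  "commands": [
    [0,0,-0.1,0,0,0],
    [0,0,-0.4,0,0,0],
    [0,0,-0.5,0,0,0],
    [0,0,-0.5,0,0,0],
    [0,0,0,0,0,0]
  ],
  "claw": 0.5
}}

```text
clock: 4.4
eef_pos: [0.5077, 0.0902, 0.0968]
ee_rot: [-0.001, 1.0, -0.0, 0.003]
force: [1.0, 0.7, -0.1]
opening: 0.0427
finger_force: 0.0
```

```bash
python3 - <<'E'
from h import *; from station import camera_params,snapshot
np.set_printoptions(precision=4,suppress=True)
p=camera_params('wrist'); im=snapshot('wrist'); cv2.imwrite('pics/w2.png',im[:,:,::-1])
go(.506,.089,.0)
for b in blobs(mask(im,'green',80),60): print(b,plane(p,b[2][0],.006)[0])
print(pix(p,[[.506,.089,.006]]))
E
```

```text
turn 0.02 shift [ 0.02 -0.02  1.59] | tcp [0.5067 0.0902 0.0956] yaw 90.1 tilt [ 0.003 -0.   ] open 0.0427 ff 0.0 t 4.45
(438, array([285.1689, 245.9338]), ((285.5, 246.0), (14.0, 29.0), 90.0)) [0.5359 0.0889 0.006 ]
[[285.6775 207.951 ]]
```

View pics/w2.png

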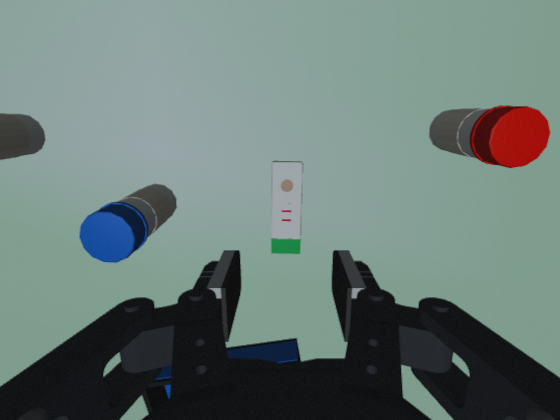

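The cassette hasn't moved (columns 272–301, rows 161–253). I'll go lower this time.

Request:
{"op": "arm_command", "data": {
  "commands": [
    [0,0,0.6,0,0,0],
    [0,0,0.6,0,0,0],
    [0,0,0.3,0,0,0],
    [0,0,0.1,0,0,0],
    [0,0,0,0,0,0],
    [0,0,0,0,0,0]
  ],
  "claw": 0.45
}}

```text
clock: 5.2
eef_pos: [0.5038, 0.0902, -0.0013]
ee_rot: [-0.001, 1.0, 0.0, -0.002]
force: [-3.3, -0.8, 9.8]
opening: 0.0385
finger_force: 4.7
```

Request:
{"op": "arm_command", "data": {
  "commands": [
    [0,0,0,0,0,0],
    [0,0,0,0,0,0]
  ],
  "claw": 0.35
}}

```text
clock: 5.45
eef_pos: [0.5048, 0.0903, -0.0004]
ee_rot: [-0.001, 1.0, 0.0, -0.001]
force: [-2.8, -0.6, 15.5]
opening: 0.0301
finger_force: 7.6
```

Request:
{"op": "arm_command", "data": {
  "commands": [
    [0,0,-0.02,0,0,0],
    [0,0,0,0,0,0],
    [0,0,0,0,0,0],
    [0,0,0,0,0,0],
    [0,0,0,0,0,0]
  ],
  "claw": 0.0
}}

```text
clock: 6.08
eef_pos: [0.5056, 0.0902, 0.0004]
ee_rot: [-0.001, 1.0, 0.0, -0.0]
force: [-1.1, 0.1, 11.7]
opening: 0.02
finger_force: 62.2
```

Gripped at about 60 N. Lift.

Request:
{"op": "arm_command", "data": {
  "commands": [
    [0,0,-0.3,0,0,0],
    [0,0,-0.6,0,0,0],
    [0,0,-0.8,0,0,0],
    [0,0,-0.8,0,0,0],
    [0,0,-0.5,0,0,0]
  ]
}}

```text
clock: 6.7
eef_pos: [0.5063, 0.0902, 0.1814]
ee_rot: [-0.001, 1.0, -0.0, 0.001]
force: [1.3, 0.1, -0.2]
opening: 0.0193
finger_force: 58.8
```

```bash
python3 - <<'E'
from h import *
go(.537,-.370,.18)
E
```

```text
turn 0.02 shift [-0.51 -7.67  0.02] | tcp [0.5063 0.0902 0.1814] yaw 90.1 tilt [ 0.001 -0.   ] open 0.0193 ff 58.8 t 6.7
```

Request:
{"op": "arm_command", "data": {
  "commands": [
    [-0.06,-0.9,0,0,0,0],
    [-0.06,-1,0,0,0,0],
    [-0.06,-1,0,0,0,0],
    [-0.06,-1,0,0,0,0],
    [-0.06,-1,0,0,0,0],
    [-0.06,-1,0,0,0,0],
    [-0.06,-1,0,0,0,0],
    [-0.08,-0.77,0,0,0,0]
  ]
}}

```text
clock: 7.7
eef_pos: [0.536, -0.3724, 0.1785]
ee_rot: [0.0, 1.0, 0.001, -0.001]
force: [0.8, 0.7, -0.2]
opening: 0.0197
finger_force: 58.8
```

```bash
python3 - <<'E'
from h import *; from station import camera_params,snapshot
np.set_printoptions(precision=4,suppress=True)
p=camera_params('wrist'); im=snapshot('wrist'); cv2.imwrite('pics/w3.png',im[:,:,::-1])
go(.537,-.370,.009)
for b in blobs(mask(im,'green',80),60): print(b)
E
```

```text
turn -0.04 shift [0.01 0.18 2.83] | tcp [ 0.5371 -0.3794  0.1789] yaw 89.8 tilt [ 0.002 -0.007] open 0.0195 ff 58.9 t 7.75
(1035, array([285.0232, 328.4705]), ((285.28271484375, 328.49530029296875), (47.054100036621094, 21.973068237304688), 1.2453643083572388))
```

View pics/w3.png

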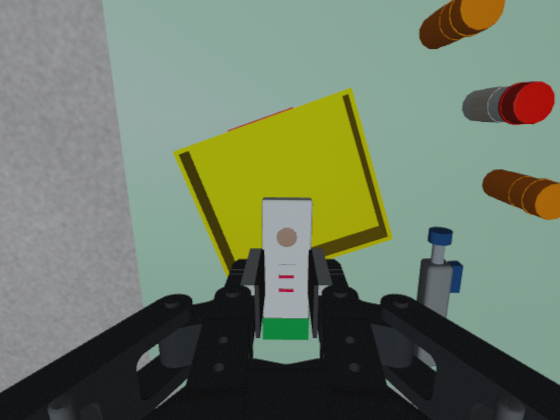

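The cassette is held level, with the tub below it (rim corners (175,152), (350,90) and (390,238)). The red vial and the orange look-alikes are at upper right, well clear. Lower into the tub.

Request:
{"op": "arm_command", "data": {
  "commands": [
    [0,0.1,0.5,0,0,0],
    [0,0,0.7,0,0,0],
    [0,0,0.7,0,0,0],
    [0,0,0.5,0,0,0],
    [0,0,0.25,0,0,0],
    [0,0,0.12,0,0,0],
    [0,0,0.06,0,0,0],
    [0,0,0,0,0,0]
  ]
}}

```text
clock: 8.75
eef_pos: [0.5373, -0.3643, 0.0107]
ee_rot: [-0.001, 1.0, -0.001, 0.001]
force: [0.7, 0.5, -0.3]
opening: 0.0199
finger_force: 58.9
```

Request:
{"op": "arm_command", "data": {
  "commands": [
    [0,0,0.05,0,0,0],
    [0,0,0.03,0,0,0],
    [0,0,0,0,0,0]
  ]
}}

```text
clock: 9.12
eef_pos: [0.5368, -0.364, 0.0052]
ee_rot: [-0.001, 1.0, -0.0, 0.0]
force: [0.7, 0.2, -0.1]
opening: 0.02
finger_force: 58.9
```

Request:
{"op": "arm_command", "data": {
  "commands": [
    [0,0,0,0,0,0],
    [0,0,0,0,0,0],
    [0,0,-0.2,0,0,0],
    [0,0,-0.6,0,0,0],
    [0,0,-0.8,0,0,0],
    [0,0,-0.8,0,0,0],
    [0,0,-0.6,0,0,0],
    [0,0,0,0,0,0]
  ],
  "claw": 0.45
}}

```text
clock: 10.12
eef_pos: [0.5387, -0.3656, 0.19]
ee_rot: [-0.001, 1.0, -0.003, 0.003]
force: [-0.6, -0.2, -0.0]
opening: 0.0384
finger_force: 0.0
```

```bash
python3 - <<'E'
from h import *; from station import camera_params,snapshot
np.set_printoptions(precision=4,suppress=True)
p=camera_params('wrist'); im=snapshot('wrist'); cv2.imwrite('pics/w4.png',im[:,:,::-1])
go(.459,-.192,.19)
for c in('green','red','orange'):
  for b in blobs(mask(im,c,80),60): print(c,b[1],b[2][1],plane(p,b[2][0],.01)[0],plane(p,b[2][0],.075)[0])
E
```

```text
turn 0.02 shift [ 1.31  2.88 -0.05] | tcp [ 0.5375 -0.3645  0.1875] yaw 90.1 tilt [ 0.003 -0.003] open 0.0381 ff 0.0 t 10.175
green [287.9655 211.8793] (11.0, 20.0) [ 0.5669 -0.3657  0.01  ] [ 0.5472 -0.3656  0.075 ]
red [510.6382  98.445 ] (41.0, 53.0) [ 0.4577 -0.1621  0.01  ] [ 0.4601 -0.2034  0.075 ]
orange [515.7083 186.7984] (84.7490234375, 37.631099700927734) [ 0.5397 -0.1433  0.01  ] [ 0.5254 -0.1884  0.075 ]
orange [446.3103  19.6418] (38.66999435424805, 85.34988403320312) [ 0.3906 -0.2281  0.01  ] [ 0.4066 -0.256   0.075 ]
```

View pics/w4.png

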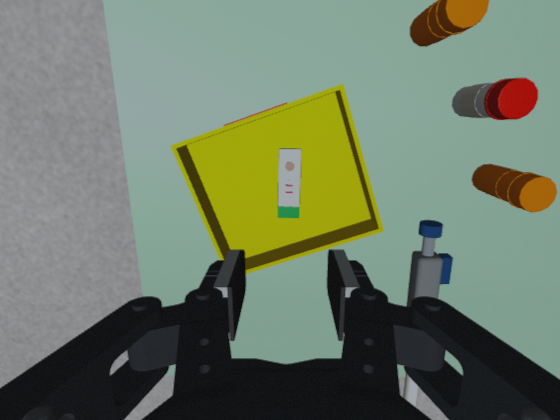

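The cassette lies flat and face up in the tub at (289,184), green end at (288,212). Next is the red vial at (0.459,-0.192), which shows at (511,98) between the two orange ones.

Request:
{"op": "arm_command", "data": {
  "commands": [
    [0.4,0.8,0,0,0,0],
    [0.4,0.85,0,0,0,0],
    [0.4,0.85,0,0,0,0],
    [0.11,0.38,0,0,0,0],
    [0,0,0.4,0,0,0],
    [0,0,0,0,0,0]
  ],
  "claw": 0.62
}}

```text
clock: 10.92
eef_pos: [0.4572, -0.1906, 0.1595]
ee_rot: [-0.001, 1.0, 0.001, -0.002]
force: [0.3, -0.5, 0.4]
opening: 0.0532
finger_force: 0.0
```

```bash
python3 - <<'E'
from h import *; from station import camera_params,snapshot
np.set_printoptions(precision=4,suppress=True)
p=camera_params('wrist'); im=snapshot('wrist'); cv2.imwrite('pics/w5.png',im[:,:,::-1])
go(.459,-.192,.046)
for c in('red','orange'):
  for b in blobs(mask(im,c,80),60): print(c,b[0],b[1],b[2][1],plane(p,b[2][0],.075)[0])
print(pix(p,[[.459,-.192,.075]]))
E
```

```text
turn 0.02 shift [-0.02 -0.01  1.91] | tcp [ 0.4579 -0.1913  0.1603] yaw 90.1 tilt [-0.002  0.001] open 0.0533 ff 0.0 t 10.975
red 1462 [279.0807 213.0021] (44.0, 40.0) [ 0.4567 -0.1963  0.075 ]
red 103 [ 52.8641 211.8932] (1.6086301803588867, 66.73043060302734) [ 0.4563 -0.3574  0.075 ]
orange 2087 [315.229  288.6651] (69.540771484375, 36.98977279663086) [ 0.5153 -0.1691  0.075 ]
orange 535 [224.3103 125.9364] (45.0, 54.0) [ 0.3982 -0.2386  0.075 ]
[[285.0354 216.0956]]
```

View pics/w5.png

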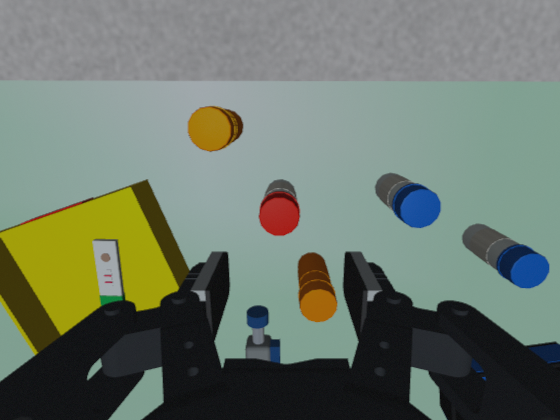

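The red cap top is at (280,215), so the vial is at about (0.458,-0.195), with the orange caps clear of the fingers. Descend and grip.

Request:
{"op": "arm_command", "data": {
  "commands": [
    [0,-0.05,0.4,0,0,0],
    [0,0,0.6,0,0,0],
    [0,0,0.5,0,0,0],
    [0,0,0.3,0,0,0],
    [0,0,0.1,0,0,0],
    [0,0,0,0,0,0]
  ]
}}

```text
clock: 11.72
eef_pos: [0.4585, -0.1949, 0.0472]
ee_rot: [-0.001, 1.0, -0.0, 0.0]
force: [0.1, -0.2, 0.6]
opening: 0.053
finger_force: 0.0
```

Request:
{"op": "arm_command", "data": {
  "commands": [
    [0,0,0,0,0,0],
    [0,0,0,0,0,0],
    [0,0,0,0,0,0],
    [0,0,0,0,0,0]
  ],
  "claw": 0.0
}}

```text
clock: 12.22
eef_pos: [0.4587, -0.1948, 0.0481]
ee_rot: [-0.001, 1.0, -0.001, 0.001]
force: [-0.2, -0.2, 6.3]
opening: 0.0282
finger_force: 59.0
```

Request:
{"op": "arm_command", "data": {
  "commands": [
    [0,0,-0.3,0,0,0],
    [0,0,-0.6,0,0,0],
    [0,0,-0.8,0,0,0],
    [0,0,-0.8,0,0,0],
    [0,0,0,0,0,0]
  ]
}}

```text
clock: 12.85
eef_pos: [0.46, -0.1955, 0.2008]
ee_rot: [-0.001, 1.0, -0.003, 0.004]
force: [1.0, 0.0, -0.6]
opening: 0.0282
finger_force: 59.2
```

```bash
python3 - <<'E'
from h import *
go(.498,.435,.19); go(.491,.375,.19)
E
```

```text
turn 0.02 shift [-0.63 10.51  0.13] | tcp [ 0.46   -0.1955  0.2008] yaw 90.1 tilt [ 0.007 -0.005] open 0.0282 ff 59.2 t 12.85
turn 0.02 shift [-0.51  9.51  0.13] | tcp [ 0.46   -0.1955  0.2008] yaw 90.1 tilt [ 0.007 -0.005] open 0.0282 ff 59.2 t 12.85
```

Gripped (28 mm, 59 N). Carry it to the far red compartment.

Request:
{"op": "arm_command", "data": {
  "commands": [
    [-0.05,0.7,0,0,0,0],
    [-0.05,0.98,0,0,0,0],
    [-0.05,0.98,0,0,0,0],
    [-0.05,0.98,0,0,0,0],
    [-0.05,0.98,0,0,0,0],
    [-0.05,0.98,0,0,0,0],
    [-0.05,0.98,0,0,0,0],
    [-0.05,0.98,0,0,0,0]
  ]
}}

```text
clock: 13.85
eef_pos: [0.4801, 0.2611, 0.1956]
ee_rot: [-0.001, 1.0, -0.0, -0.001]
force: [0.5, 0.3, 0.8]
opening: 0.0282
finger_force: 59.2
```

Request:
{"op": "arm_command", "data": {
  "commands": [
    [-0.05,0.98,0,0,0,0],
    [-0.05,0.95,0,0,0,0],
    [-0.05,0.7,0,0,0,0],
    [-0.05,0.32,0,0,0,0],
    [0,0,0,0,0,0],
    [0,0,0,0,0,0]
  ]
}}

```text
clock: 14.6
eef_pos: [0.4922, 0.4351, 0.1958]
ee_rot: [-0.001, 1.0, -0.001, -0.001]
force: [0.3, -1.0, -0.2]
opening: 0.0279
finger_force: 59.3
```

```bash
python3 - <<'E'
from h import *; from station import camera_params,snapshot
np.set_printoptions(precision=4,suppress=True)
p=camera_params('wrist'); im=snapshot('wrist'); cv2.imwrite('pics/w6.png',im[:,:,::-1])
go(.498,.435,.055)
for b in blobs(mask(im,'red',80),60): print(b[0],b[1],b[2][1],plane(p,b[2][0],.004)[0])
E
```

```text
turn 0.01 shift [-0.1   0.01  2.35] | tcp [0.4925 0.4349 0.1962] yaw 90.0 tilt [-0.002 -0.002] open 0.0281 ff 59.3 t 14.65
4950 [285.8943 286.8051] (82.0, 72.0) [0.6092 0.4339 0.004 ]
2842 [223.9046 183.4789] (56.31911087036133, 52.23945236206055) [0.4925 0.3695 0.004 ]
2809 [283.4988 188.7932] (56.51811218261719, 51.94094467163086) [0.4988 0.4313 0.004 ]
974 [ 12.8439 147.8429] (39.0, 29.0) [0.4564 0.1626 0.004 ]
479 [255.2088 155.1524] (133.73477172851562, 3.6428964138031006) [0.4633 0.4022 0.004 ]
```

View pics/w6.png

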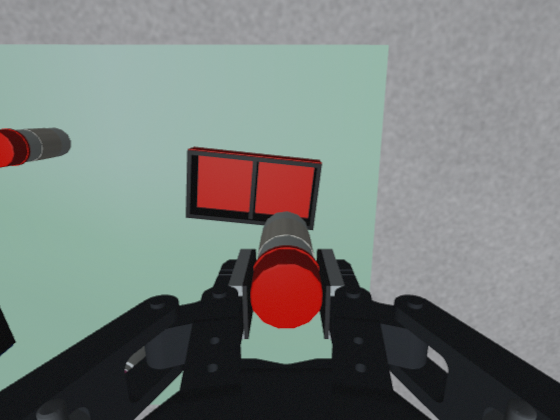

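The vial is held upright. The red tray compartments are at (224,183) and (283,189), so I'll take (0.498,0.433) and (0.492,0.372). Lower.

Request:
{"op": "arm_command", "data": {
  "commands": [
    [-0.1,-0.03,0.4,0,0,0],
    [0,0,0.6,0,0,0],
    [0,0,0.6,0,0,0],
    [0,0,0.4,0,0,0],
    [0,0,0.2,0,0,0],
    [0,0,0.1,0,0,0],
    [0,0,0.06,0,0,0],
    [0,0,0,0,0,0]
  ]
}}

```text
clock: 15.65
eef_pos: [0.4994, 0.4348, 0.0562]
ee_rot: [-0.001, 1.0, 0.0, 0.0]
force: [-0.0, -1.1, 0.4]
opening: 0.0282
finger_force: 59.2
```

Lower 3 mm more, release to 45 mm and rise.

Request:
{"op": "arm_command", "data": {
  "commands": [
    [0,0,0.05,0,0,0],
    [0,0,0,0,0,0]
  ]
}}

```text
clock: 15.9
eef_pos: [0.499, 0.4347, 0.0527]
ee_rot: [-0.001, 1.0, 0.0, 0.0]
force: [0.7, -0.3, -1.4]
opening: 0.028
finger_force: 59.2
```

Request:
{"op": "arm_command", "data": {
  "commands": [
    [0,0,0,0,0,0],
    [0,0,0,0,0,0],
    [0,0,-0.2,0,0,0],
    [0,0,-0.5,0,0,0],
    [0,0,-0.8,0,0,0],
    [0,0,-0.5,0,0,0],
    [0,0,0,0,0,0]
  ],
  "claw": 0.5
}}

```text
clock: 16.77
eef_pos: [0.501, 0.4359, 0.1768]
ee_rot: [-0.001, 1.0, 0.002, 0.003]
force: [-0.3, 0.4, 0.3]
opening: 0.0426
finger_force: 0.0
```

```bash
python3 - <<'E'
from h import *; from station import camera_params,snapshot
np.set_printoptions(precision=4,suppress=True)
p=camera_params('wrist'); im=snapshot('wrist')
go(.449,.200,.16)
for b in blobs(mask(im,'red',80),60): print(b[0],b[1],b[2][1],plane(p,b[2][0],.079)[0])
E
```

```text
turn 0.02 shift [ 0.85 -3.92  0.23] | tcp [0.4997 0.435  0.1745] yaw 90.1 tilt [0.003 0.002] open 0.0428 ff 0.0 t 16.825
3428 [281.3127 186.7748] (60.498252868652344, 67.9610366821289) [0.4871 0.4316 0.079 ]
3266 [217.6056 176.5447] (59.871944427490234, 56.45882034301758) [0.4777 0.3851 0.079 ]
500 [250.386 146.116] (142.8951873779297, 3.581676959991455) [0.4556 0.4097 0.079 ]
106 [  1.8113 140.0283] (25.0, 5.0) [0.4514 0.235  0.079 ]
```

Request:
{"op": "arm_command", "data": {
  "commands": [
    [0.21,-0.9,0,0,0,0],
    [0.21,-0.9,0,0,0,0],
    [0.21,-0.9,0,0,0,0],
    [0.21,-0.9,0,0,0,0],
    [0,-0.32,0.2,0,0,0],
    [0,0,0,0,0,0]
  ],
  "claw": 0.62
}}

```text
clock: 17.58
eef_pos: [0.4475, 0.1979, 0.1591]
ee_rot: [0.001, 1.0, -0.0, -0.002]
force: [0.1, -0.4, 0.3]
opening: 0.053
finger_force: 0.0
```

```bash
cat >> h.py <<'E'
def look(col,x,y,z):
    from station import camera_params,snapshot
    np.set_printoptions(precision=4,suppress=True)
    p=camera_params('wrist'); im=snapshot('wrist'); go(x,y,z)
    for b in blobs(mask(im,col,80),200): print(b[0],b[1],b[2][1],plane(p,b[2][0],.075)[0])
    print(pix(p,[[x,y,.075]])); return im
E
python3 -c "
from h import *
im=look('red',.449,.2,.048); cv2.imwrite('pics/w7.png',im[:,:,::-1])"
```

```text
turn -0.0 shift [-0.01  0.02  1.86] | tcp [0.4484 0.199  0.1597] yaw 90.0 tilt [-0.003 -0.   ] open 0.0529 ff 0.0 t 17.625
2304 [474.191  239.0677] (44.3840217590332, 58.45108413696289) [0.4666 0.3339 0.075 ]
1458 [294.2243 213.6632] (44.0, 40.0) [0.4474 0.2026 0.075 ]
677 [503.3146 208.7267] (117.10922241210938, 6.069234848022461) [0.4434 0.349  0.075 ]
608 [541.1941 228.153 ] (41.01218032836914, 21.41830825805664) [0.4593 0.3789 0.075 ]
365 [523.1452 263.3671] (38.28822708129883, 20.608394622802734) [0.488  0.3737 0.075 ]
[[290.2895 216.0995]]
```

View pics/w7.png

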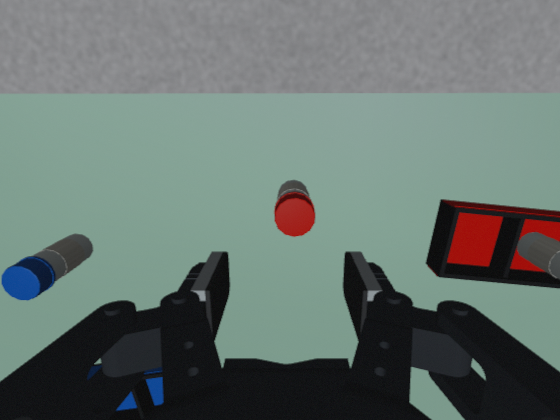

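The second red cap is at (294,214), so the vial is at (0.449,0.202). The first vial stands upright in the tray at right, around (545,255). Grip this one.

Request:
{"op": "arm_command", "data": {
  "commands": [
    [0,0.05,0.4,0,0,0],
    [0,0,0.6,0,0,0],
    [0,0,0.5,0,0,0],
    [0,0,0.3,0,0,0],
    [0,0,0.06,0,0,0],
    [0,0,0,0,0,0]
  ]
}}

```text
clock: 18.38
eef_pos: [0.4493, 0.2031, 0.049]
ee_rot: [-0.001, 1.0, 0.0, 0.0]
force: [0.2, 1.0, 0.5]
opening: 0.0528
finger_force: 0.0
```

Request:
{"op": "arm_command", "data": {
  "commands": [
    [0,0,0,0,0,0],
    [0,0,0,0,0,0],
    [0,0,0,0,0,0],
    [0,0,0,0,0,0]
  ],
  "claw": 0.0
}}

```text
clock: 18.88
eef_pos: [0.4498, 0.2027, 0.0499]
ee_rot: [-0.0, 1.0, 0.0, 0.001]
force: [-0.4, 2.3, 6.4]
opening: 0.028
finger_force: 59.2
```

Request:
{"op": "arm_command", "data": {
  "commands": [
    [0,0,-0.3,0,0,0],
    [0,0,-0.6,0,0,0],
    [0,0,-0.8,0,0,0],
    [0,0,-0.8,0,0,0],
    [0,0,0,0,0,0]
  ]
}}

```text
clock: 19.5
eef_pos: [0.4514, 0.2027, 0.2025]
ee_rot: [-0.001, 1.0, 0.001, 0.004]
force: [0.8, 0.2, -0.6]
opening: 0.0282
finger_force: 59.1
```

```bash
python3 -c "
from h import *
go(.492,.372,.0525)"
```

```text
turn 0.02 shift [-0.65  2.82  2.51] | tcp [0.4514 0.2027 0.2025] yaw 90.1 tilt [0.009 0.002] open 0.0282 ff 59.1 t 19.5
```

Request:
{"op": "arm_command", "data": {
  "commands": [
    [-0.2,0.85,0,0,0,0],
    [-0.2,0.85,0,0,0,0],
    [-0.2,0.85,0,0,0,0],
    [-0.05,0.27,0.2,0,0,0],
    [0,0,0.6,0,0,0],
    [0,0,0.2,0,0,0],
    [0,0,0,0,0,0],
    [0,0,0,0,0,0]
  ]
}}

```text
clock: 20.5
eef_pos: [0.4884, 0.3713, 0.1397]
ee_rot: [-0.0, 1.0, 0.0, 0.001]
force: [-0.1, -0.4, -0.5]
opening: 0.0279
finger_force: 59.3
```

```bash
python3 -c "
from h import *
go(.492,.372,.0545)"
```

```text
turn 0.01 shift [-0.06  0.01  1.42] | tcp [0.4884 0.3713 0.1397] yaw 90.0 tilt [0.001 0.001] open 0.0279 ff 59.3 t 20.5
```

Request:
{"op": "arm_command", "data": {
  "commands": [
    [-0.04,0,0.4,0,0,0],
    [0,0,0.5,0,0,0],
    [0,0,0.3,0,0,0],
    [0,0,0.15,0,0,0],
    [0,0,0.06,0,0,0],
    [0,0,0,0,0,0],
    [0,0,0,0,0,0]
  ]
}}

```text
clock: 21.38
eef_pos: [0.4907, 0.3719, 0.0551]
ee_rot: [-0.001, 1.0, 0.0, 0.001]
force: [-0.7, 0.5, -0.9]
opening: 0.028
finger_force: 59.3
```

Request:
{"op": "arm_command", "data": {
  "commands": [
    [0,0,0,0,0,0],
    [0,0,0,0,0,0],
    [0,0,-0.2,0,0,0],
    [0,0,-0.5,0,0,0],
    [0,0,-0.8,0,0,0],
    [0,0,-0.5,0,0,0],
    [0,0,0,0,0,0]
  ],
  "claw": 0.48
}}

```text
clock: 22.25
eef_pos: [0.4921, 0.3726, 0.1782]
ee_rot: [-0.001, 1.0, 0.002, 0.003]
force: [0.6, -0.6, -0.7]
opening: 0.0412
finger_force: 0.0
```

```bash
python3 -c "
from h import *
im=look('red',.501,-.005,.16);cv2.imwrite('pics/w8.png',im[:,:,::-1])"
```

```text
turn 0.02 shift [-0.17 -6.28  0.26] | tcp [0.4907 0.3719 0.1761] yaw 90.1 tilt [0.003 0.001] open 0.041 ff 0.0 t 22.3
3274 [284.1316 188.6533] (59.9012336730957, 65.67245483398438) [0.4807 0.3703 0.075 ]
3233 [351.3192 197.4417] (66.9215087890625, 67.03194427490234) [0.4865 0.4221 0.075 ]
517 [322.3985 156.2573] (139.91122436523438, 3.7686524391174316) [0.4545 0.3989 0.075 ]
[[-203.3236  215.8074]]
```

View pics/w8.png

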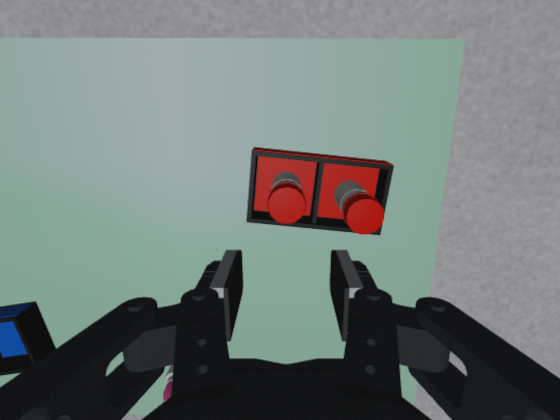

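Both red vials stand upright, one per compartment (caps at (286,203) and (364,213)). Next is the blue vial at (0.501,-0.005).

Request:
{"op": "arm_command", "data": {
  "commands": [
    [-0.02,-0.7,0,0,0,0],
    [-0.02,-0.95,0,0,0,0],
    [-0.02,-0.95,0,0,0,0],
    [-0.02,-0.95,0,0,0,0],
    [-0.02,-0.95,0,0,0,0],
    [-0.02,-0.95,0,0,0,0],
    [-0.03,-0.83,0.25,0,0,0],
    [0,0,0,0,0,0]
  ],
  "claw": 0.62
}}

```text
clock: 23.3
eef_pos: [0.4986, -0.0081, 0.1574]
ee_rot: [0.002, 1.0, 0.0, -0.002]
force: [-0.8, 0.4, 0.6]
opening: 0.0528
finger_force: 0.0
```

```bash
python3 -c "
from h import *
im=look('blue',.501,-.005,.048)"
```

```text
turn -0.03 shift [-0.05  0.02  1.83] | tcp [ 0.4985 -0.0064  0.1578] yaw 89.9 tilt [-0.004  0.001] open 0.053 ff 0.0 t 23.35
1792 [162.4191 149.25  ] (44.626548767089844, 49.962337493896484) [ 0.4528 -0.0912  0.075 ]
1485 [289.534  215.9044] (44.0, 40.0) [ 0.4996 -0.0061  0.075 ]
1258 [310.9968 329.2941] (15.152222633361816, 84.99675750732422) [0.5923 0.0103 0.075 ]
1018 [306.1817 351.5265] (19.657567977905273, 54.44722366333008) [0.6135 0.0067 0.075 ]
482 [347.2054 347.8402] (30.122751235961914, 22.203153610229492) [0.6128 0.0406 0.075 ]
326 [ 66.319  284.0798] (17.0, 23.0) [ 0.5521 -0.174   0.075 ]
[[291.5974 217.8544]]
```

Request:
{"op": "arm_command", "data": {
  "commands": [
    [-0.04,0,0.4,0,0,0],
    [0,0,0.6,0,0,0],
    [0,0,0.45,0,0,0],
    [0,0,0.3,0,0,0],
    [0,0,0.07,0,0,0],
    [0,0,0,0,0,0]
  ]
}}

```text
clock: 24.1
eef_pos: [0.5019, -0.0042, 0.0501]
ee_rot: [-0.001, 1.0, 0.0, -0.0]
force: [-0.6, -0.7, -0.1]
opening: 0.0527
finger_force: 0.0
```

Request:
{"op": "arm_command", "data": {
  "commands": [
    [0,0,0,0,0,0],
    [0,0,0,0,0,0],
    [0,0,0,0,0,0],
    [0,0,0,0,0,0]
  ],
  "claw": 0.0
}}

```text
clock: 24.6
eef_pos: [0.5027, -0.0052, 0.0511]
ee_rot: [-0.0, 1.0, 0.0, 0.001]
force: [-0.6, 1.3, 6.3]
opening: 0.028
finger_force: 58.9
```

Request:
{"op": "arm_command", "data": {
  "commands": [
    [0,0,-0.3,0,0,0],
    [0,0,-0.6,0,0,0],
    [0,0,-0.8,0,0,0],
    [0,0,-0.5,0,0,0],
    [0,0,0,0,0,0]
  ]
}}

```text
clock: 25.22
eef_pos: [0.5037, -0.0057, 0.1845]
ee_rot: [-0.001, 1.0, -0.001, 0.003]
force: [0.5, 0.5, 0.1]
opening: 0.0281
finger_force: 59.1
```

```bash
python3 -c "
from h import *
go(.662,.073,.18)"
```

```text
turn 0.02 shift [-2.64  1.31  0.09] | tcp [ 0.5037 -0.0057  0.1845] yaw 90.1 tilt [ 0.006 -0.002] open 0.0281 ff 59.1 t 25.225
```

Request:
{"op": "arm_command", "data": {
  "commands": [
    [-0.7,0.33,0,0,0,0],
    [-0.85,0.43,0,0,0,0],
    [-0.75,0.4,0,0,0,0],
    [-0.3,0.15,0.1,0,0,0],
    [0,0,0.5,0,0,0],
    [0,0,0.3,0,0,0],
    [0,0,0,0,0,0],
    [0,0,0,0,0,0]
  ]
}}

```text
clock: 26.22
eef_pos: [0.6582, 0.0733, 0.1284]
ee_rot: [-0.0, 1.0, -0.0, 0.0]
force: [0.4, 0.1, -0.1]
opening: 0.0285
finger_force: 59.2
```

```bash
python3 -c "
from h import *
im=look('blue',.660,.073,.056);cv2.imwrite('pics/w9.png',im[:,:,::-1])"
```

```text
turn 0.01 shift [-0.02 -0.01  1.22] | tcp [0.6586 0.0733 0.129 ] yaw 90.1 tilt [ 0.002 -0.   ] open 0.0281 ff 59.2 t 26.275
4743 [285.8969 281.0344] (81.0, 70.0) [0.6946 0.0726 0.075 ]
3920 [211.8028 214.2694] (65.15432739257812, 64.42056274414062) [0.6498 0.0264 0.075 ]
3340 [285.6195 196.474 ] (63.1455078125, 70.03160858154297) [0.6423 0.0719 0.075 ]
863 [239.1054 171.1159] (5.373473644256592, 167.19447326660156) [0.6229 0.0436 0.075 ]
[[286.8069 230.5001]]
```

View pics/w9.png

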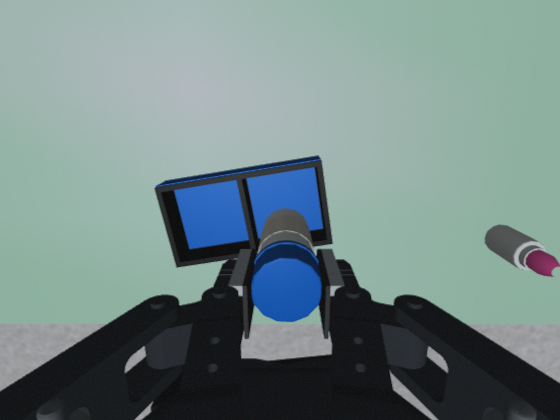

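The blue vial hangs over the compartment (floor around (287,200)), and the dropper at (520,250) is clear. Lower and release.

Request:
{"op": "arm_command", "data": {
  "commands": [
    [-0.02,0,0.4,0,0,0],
    [0,0,0.4,0,0,0],
    [0,0,0.25,0,0,0],
    [0,0,0.12,0,0,0],
    [0,0,0.05,0,0,0],
    [0,0,0,0,0,0],
    [0,0,0,0,0,0]
  ]
}}

```text
clock: 27.15
eef_pos: [0.6597, 0.0737, 0.0556]
ee_rot: [-0.001, 1.0, -0.0, 0.001]
force: [-0.2, -0.3, -0.5]
opening: 0.0282
finger_force: 59.3
```

Request:
{"op": "arm_command", "data": {
  "commands": [
    [0,0,0,0,0,0],
    [0,0,0,0,0,0],
    [0,0,-0.2,0,0,0],
    [0,0,-0.5,0,0,0],
    [0,0,-0.8,0,0,0],
    [0,0,-0.5,0,0,0],
    [0,0,0,0,0,0]
  ],
  "claw": 0.48
}}

```text
clock: 28.02
eef_pos: [0.6615, 0.0736, 0.1791]
ee_rot: [-0.001, 1.0, -0.0, 0.004]
force: [-0.2, 0.3, 0.2]
opening: 0.041
finger_force: 0.0
```

```bash
python3 -c "
from h import *
go(.453,-.091,.16)"
```

```text
turn 0.02 shift [ 3.48 -2.74  0.29] | tcp [0.6615 0.0736 0.1791] yaw 90.1 tilt [ 0.008 -0.   ] open 0.041 ff 0.0 t 28.025
```

Request:
{"op": "arm_command", "data": {
  "commands": [
    [0.6,-0.47,0,0,0,0],
    [0.74,-0.58,0,0,0,0],
    [0.74,-0.58,0,0,0,0],
    [0.74,-0.58,0,0,0,0],
    [0.64,-0.51,0.28,0,0,0],
    [0,0,0,0,0,0],
    [0,0,0,0,0,0]
  ],
  "claw": 0.62
}}

```text
clock: 28.9
eef_pos: [0.4523, -0.09, 0.1579]
ee_rot: [-0.0, 1.0, 0.0, 0.0]
force: [0.7, 0.3, -0.2]
opening: 0.0529
finger_force: 0.0
```

```bash
python3 -c "
from h import *
im=look('blue',.453,-.091,.049)"
```

```text
turn 0.02 shift [ 0.   -0.02  1.82] | tcp [ 0.4529 -0.0898  0.1581] yaw 90.1 tilt [ 0.001 -0.   ] open 0.0528 ff 0.0 t 28.95
1473 [280.5017 211.5037] (40.417945861816406, 44.50391387939453) [ 0.4504 -0.0947  0.075 ]
305 [421.1115 389.2197] (24.1867733001709, 15.628376007080078) [0.6035 0.0226 0.075 ]
[[285.7967 214.904 ]]
```

Request:
{"op": "arm_command", "data": {
  "commands": [
    [0.02,-0.06,0.4,0,0,0],
    [0,0,0.6,0,0,0],
    [0,0,0.45,0,0,0],
    [0,0,0.3,0,0,0],
    [0,0,0.07,0,0,0],
    [0,0,0,0,0,0]
  ]
}}

```text
clock: 29.7
eef_pos: [0.4515, -0.0931, 0.049]
ee_rot: [-0.001, 1.0, -0.0, 0.0]
force: [0.2, 0.2, -0.2]
opening: 0.0531
finger_force: 0.0
```

Request:
{"op": "arm_command", "data": {
  "commands": [
    [0,0,0,0,0,0],
    [0,0,0,0,0,0],
    [0,0,0,0,0,0],
    [0,0,0,0,0,0]
  ],
  "claw": 0.0
}}

```text
clock: 30.2
eef_pos: [0.4513, -0.0937, 0.0498]
ee_rot: [-0.001, 1.0, -0.0, 0.001]
force: [0.0, 0.7, 6.4]
opening: 0.0283
finger_force: 58.8
```

Request:
{"op": "arm_command", "data": {
  "commands": [
    [0,0,-0.3,0,0,0],
    [0,0,-0.6,0,0,0],
    [0,0,-0.8,0,0,0],
    [0,0,-0.7,0,0,0],
    [0,0,0,0,0,0]
  ]
}}

```text
clock: 30.82
eef_pos: [0.4526, -0.0944, 0.196]
ee_rot: [-0.001, 1.0, -0.002, 0.004]
force: [0.4, 0.0, -0.2]
opening: 0.0282
finger_force: 59.2
```

```bash
python3 -c "
from h import *
go(.669,.012,.14)"
```

```text
turn 0.02 shift [-3.6   1.78  0.95] | tcp [ 0.4526 -0.0944  0.196 ] yaw 90.1 tilt [ 0.007 -0.004] open 0.0282 ff 59.2 t 30.825
```

Request:
{"op": "arm_command", "data": {
  "commands": [
    [-0.6,0.3,0,0,0,0],
    [-0.85,0.42,0,0,0,0],
    [-0.85,0.42,0,0,0,0],
    [-0.8,0.4,0,0,0,0],
    [-0.45,0.22,0,0,0,0],
    [-0.04,0.02,0.5,0,0,0],
    [0,0,0.3,0,0,0],
    [0,0,0,0,0,0]
  ]
}}

```text
clock: 31.82
eef_pos: [0.6633, 0.0137, 0.1418]
ee_rot: [-0.001, 1.0, 0.0, -0.003]
force: [-0.0, -0.4, 0.0]
opening: 0.0277
finger_force: 59.2
```

```bash
python3 -c "
from h import *
go(.669,.012,.0545)"
```

```text
turn 0.01 shift [-0.1  -0.03  1.45] | tcp [0.6633 0.0137 0.1418] yaw 90.1 tilt [-0.007  0.001] open 0.0277 ff 59.2 t 31.825
```

Request:
{"op": "arm_command", "data": {
  "commands": [
    [-0.03,-0.03,0.4,0,0,0],
    [0,0,0.5,0,0,0],
    [0,0,0.35,0,0,0],
    [0,0,0.12,0,0,0],
    [0,0,0.05,0,0,0],
    [0,0,0,0,0,0],
    [0,0,0,0,0,0]
  ]
}}

```text
clock: 32.7
eef_pos: [0.6684, 0.0117, 0.0608]
ee_rot: [-0.001, 1.0, -0.0, 0.001]
force: [0.5, 0.9, -0.3]
opening: 0.0281
finger_force: 59.2
```

Request:
{"op": "arm_command", "data": {
  "commands": [
    [0,0,0,0,0,0],
    [0,0,0,0,0,0],
    [0,0,-0.2,0,0,0],
    [0,0,-0.5,0,0,0],
    [0,0,-0.8,0,0,0],
    [0,0,-0.5,0,0,0],
    [0,0,0,0,0,0]
  ],
  "claw": 0.48
}}

```text
clock: 33.58
eef_pos: [0.67, 0.0116, 0.184]
ee_rot: [-0.001, 1.0, -0.001, 0.004]
force: [0.1, 0.5, 0.3]
opening: 0.0411
finger_force: 0.0
```

Request:
{"op": "arm_command", "data": {
  "commands": [
    [0.8,0,-0.3,0,0,0],
    [0.8,0,-0.3,0,0,0],
    [0.8,0,-0.3,0,0,0],
    [0.5,0,0,0,0,0],
    [0,0,0,0,0,0],
    [0,0,0,0,0,0]
  ]
}}

```text
clock: 34.33
eef_pos: [0.4946, 0.0114, 0.2335]
ee_rot: [-0.001, 1.0, -0.0, 0.0]
force: [-0.0, -0.7, -0.4]
opening: 0.0408
finger_force: 0.0
```

```bash
python3 -c "
from h import *
from station import *
a=snapshot('wrist');b=snapshot('top');cv2.imwrite('pics/end.png',cv2.resize(np.hstack([a,b])[:,:,::-1],(800,300)))
print(env.state()['force'])"
```

```text
[ 0.497786   -0.24865937  0.17131735]
```

View pics/end.png

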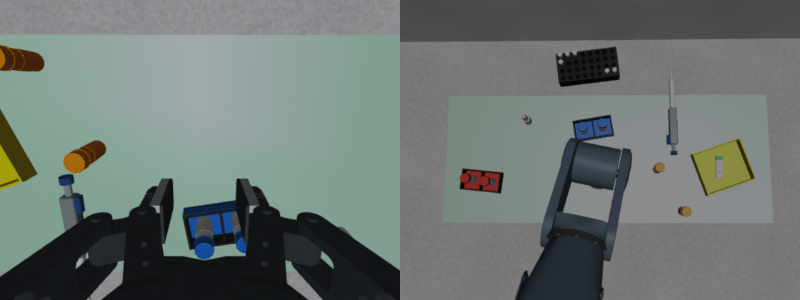

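The last picture shows both blue vials standing in the blue tray, both red vials in the red tray, and the cassette face up in the tub. The dropper and pipette are where they were. Handing in.

```bash
python3 -c "
from station import ticket
print(ticket.job_done())"
```

```text
the job is handed in; nothing more can be done
None
```

I handed the job in at about 34 s of the 118 s allowed: the last pictures show the cassette face up in the yellow tub and each vial upright in its own compartment of the right colour tray, though the hand-in gave back no verdict.

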